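# Put the brush case away past the lamp post

## Task

Put the long wooden brush case away in its bay, the three-sided wooden frame on the table, by pushing it only: it slides on the table and must not be picked up or tipped. A short steel post stands before one end of the bay, so push one end of the case and then the other to angle it in behind the post, until its long side lies fully home along the back wall of the bay. Leave everything else on the table where it is.

Things in the scene. Friction and masses are not known exactly. Their poses are not given: they have to be found in the camera images.
- case: the brush case: a loose closed pale-wood box, 220 mm long (x axis), 36 mm wide (y axis), 28 mm tall (z up), 0.17 to 0.35 kg; either way round will do. Origin at the centre of its underside. It starts flat on the table between the robot and the bay, clear of the post, roughly parallel to the back wall but turned up to 0.3 rad either way
- bay: wooden frame fixed to the table: three walls 32 mm tall, 14 mm thick, no floor, open above and towards the robot. Inside 270 mm long (y axis) and 36 mm deep (x axis, pointing in from the open side to the back wall). Origin on the table at the middle of the open side: back wall face at x = 36 mm, end wall faces at y = +-135 mm. The case when home has its centre at x = 18 mm and its length along y, flush with the open side
- post: upright steel cylinder fixed to the table, 26 mm in diameter, 60 mm tall; origin on its axis at the table. It stands 44 to 47 mm before the bay's open side and 81 to 89 mm to one side or the other of the bay's middle, so the gap to the bay, about 32 mm, is narrower than the case. Its thin foot flange, and the flat cover on the mirrored place, stop nothing
- inkstone: bystander: loose black rectangular ink tray, 75 x 55 x 26 mm, beside one end of the bay (it and the ink pot may change places); origin at the centre of its underside
- ink_pot: bystander: loose white ceramic pot, 46 mm across, 44 mm tall, beside the other end of the bay; origin at the centre of its underside
- water_cup: bystander: loose blue ceramic cup, 68 mm across, 55 mm tall, behind the bay (it and the seal box may change places); origin at the centre of its underside
- seal_box: bystander: loose wooden box, 50 x 50 x 35 mm, behind the bay; origin at the centre of its underside
- ink_bottle: bystander: loose black bottle with a cap, 54 mm across, 135 mm tall, standing on the robot's left side of the table; origin at the centre of its underside
- paperweight: bystander: loose steel bar, 150 x 22 x 14 mm, lying on the right side of the table; origin at the centre of its underside
- brush_rest: bystander: loose white ceramic rest, about 30 x 90 x 16 mm, on the right, near the robot; origin at the centre of its underside
Mind the look-alikes: they are no part of the job. What is shaped like the case but blue is not meant.

How it is judged:
By the outcome, as a careful person would: the job done as asked, in the order asked, and still so for the second after the job is handed in, with the robot touching nothing.
It also fails if it takes over 69 s, if anything falls off the work surface, if the arm or the gripper's body presses on something with over 40 N, if the wrist force passes 120 N, or if a joint passes its speed limit or range.

## Robot

A 6-joint arm with a two-finger parallel gripper is mounted at the origin on the work surface. World frame = base frame: x ahead of the robot, y to its left, z up, the work surface at z = 0. Lengths are in m, angles in rad, forces in N, time in s.
With the tool pointing down it reaches from about 0.35 to 0.975 m from the base axis. Payload 4.9 kg.
Tool frame: the origin (TCP) lies at the very end of the fingers, on their centre line; the grasp point (between the pads) lies 19 mm behind it; z points along the fingers, y is the line along which they close (so a half turn about z gives the same grasp; the last joint's range is limited). The gripper opens to 85 mm and grips with 20 to 120 N. Pads are 22 mm wide; open, the fingers measure 114 mm over their backs; the gripper's body (76 mm by 85 mm) begins 54 mm behind the grasp point. The pads swing forward as they close: fully open they stand 13 mm farther back than shut.
Start: joints at [1.118, 0.053, 1.613, -0, 1.476, -0.119], TCP at [0.205, 0.59, 0.231] pointing down, gripper open.
Joint ranges: [-3.01, 3.01], [-1.01, 2.22], [0.06, 2.58], [-1.02, 4.17], [0.09, 2.62], [-3.14, 3.14]. Speed limits (rad/s): [2.57, 2.57, 3.14, 3.14, 3.14, 3.14].

## Interface

Orientations are given as a unit quaternion [w, x, y, z].
In Python, from plant import state, optics, ticket, nets gives the robot as it stands. The module is installed in compiled form; this text tells all that it offers.
- The arm moves only by the shell command python3 -m inch 'ROWS' [OPENING]. ROWS is JSON, a list of rows, each an object of numbers: "dx", "dy", "dz": the shift along the tool's x, y, z as a fraction of full scale; "rx", "ry", "rz": the turn, a rotation vector about the tool's x, y, z as a fraction of full scale. In form: [{"dx": .., "dy": .., "dz": .., "rx": .., "ry": .., "rz": ..}, ...]. A call has 1 to 5 rows; each row is the pose to reach, as a shift and turn from the pose commanded when the call began, along the tool's axes at that moment; what a row does not reach only later rows make up. Full scale, the value 1, is 0.8 m for a shift and 1.5 rad for a turn. A row lasts 1/10 s, in which the tool goes at most 50 mm and 8.59 degrees, less where a joint would pass 70% of its speed; a pose out of reach is approached as far as the arm can. A call with a number of a shift or a turn outside -1 to 1 is refused whole. A call with a gripper value outside its range is refused whole. OPENING is the opening, from -1 (shut) to 1 (fully open), set as the call begins (- or left out, the last holds). The fingers move at their own pace and stop on an object; the grip force is fixed at half the most. Time passes only in rows, so rows that repeat a pose let the fingers close. It gives the time, the measured TCP pose, the force, the opening and the grip force at its end, in the units of the state.
- state(): the state, without advancing time (a new reading comes with each control period).
- optics.grab_frame(name): name is "scene" or "top"; returns the picture (400x640x3 uint8, red, green, blue); there is no depth.
- optics.camera_info(name): a dict with "fx", "fy", "cx", "cy" (pixels), "R" (3x3) and "t" (3): a world point X has camera coordinates R X + t. Camera axes: x right, y down, z forward; pixel columns grow to the right and rows downward; lengths in m; the calibration is good to about 2 mm. A picture is of the moment at which its call begins. camera_info takes no time and is no camera call.
- ticket.job_done(): hands the job in; it is judged then, once.
Trained networks look in the newest picture that a camera, given by its name, has taken for a name from the list of things; names that differ only in an ending like _2 or _b are one class to them, and where a whole thing is asked for, a point or a joint stands for the part that bears it (a point fixed in the world has none). Each returns a list of dicts, best first, with "confidence" (0 to 1); they miss things now and then, are a little off and sometimes report something else, mostly with a low value. They report only what shows in the picture. A call takes as long as a camera call. They do not tell look-alikes from the thing itself.
- nets.boxes_of(camera, name): "bbox" ([centre column, centre row, width, height] in pixels, round what is visible of it).
- nets.outline_of(camera, name): "pixels" (400x640 bool, what is visible of it) and "bbox" ([centre column, centre row, width, height] in pixels, round what is visible of it).
The state is a dict: "time": time; "joint_pos": joint angles; "joint_vel": joint speeds; "joint_efforts": joint torques, N m; "tool_pos": TCP position; "tool_rot": TCP orientation; "contact_force": force on the tool from outside, world axes, zero at the start; "ft_torque": the same for the moment, N m; "gripper_width": opening from 0.0 (shut) to 1.0 (fully open); "grasp_force": force on a finger pad.
Only numpy, scipy, OpenCV 4.12 (cv2) and the standard library are available. Lean on these libraries where they do the work, as an engineer would, in place of code of your own. Each camera call takes 0.05 s, during which the arm holds its last target. There are 200 camera calls.

## Working session

There is one attempt and no reset: what is moved stays moved. The work goes in short steps, Python scripts to look and compute and a shell command to move; the robot and the scene stay as the last step left them, time stands still between calls to the robot, and variables do not carry over. Pictures are saved under pics/ and viewed, at most 10 in all, crops included, and the job is handed in when it is done.

```bash
mkdir -p pics; python3 - <<'E'
from plant import state, optics
import cv2
s=state(); print({k:s[k] for k in('time','tool_pos','tool_rot','gripper_width','contact_force')})
for n in('scene','top'):
    im=optics.grab_frame(n); cv2.imwrite(f'pics/{n}0.png',im[:,:,::-1]); c=optics.camera_info(n); print(n,c)
E
```

```text
{'time': 0.0, 'tool_pos': array([0.20448163, 0.5899191 , 0.23005726]), 'tool_rot': array([-3.08103292e-04,  1.66135295e-01,  9.86102404e-01, -1.00917250e-03]), 'gripper_width': 0.9953339963512111, 'contact_force': array([-0.13116371, -0.38838382, -0.50510982])}
scene {'fx': 495.2254885776619, 'fy': 495.2254885776619, 'cx': 321.300647363525, 'cy': 198.65304630906903, 'R': array([[-0.42242869,  0.90634848,  0.00929723],
       [ 0.63722214,  0.30425833, -0.70807825],
       [-0.6445944 , -0.29318817, -0.70607277]]), 't': array([ 0.22990302, -0.34383761,  1.76186526])}
top {'fx': 462.2656700931743, 'fy': 462.2656700931743, 'cx': 322.52101005783413, 'cy': 202.13948689794967, 'R': array([[-0.02619627, -0.99965603, -0.00125835],
       [-0.9925747 ,  0.02616024, -0.11879016],
       [ 0.11878222, -0.00186285, -0.99291858]]), 't': array([0.02765439, 0.57062183, 1.40665324])}
```

View pics/scene0.png

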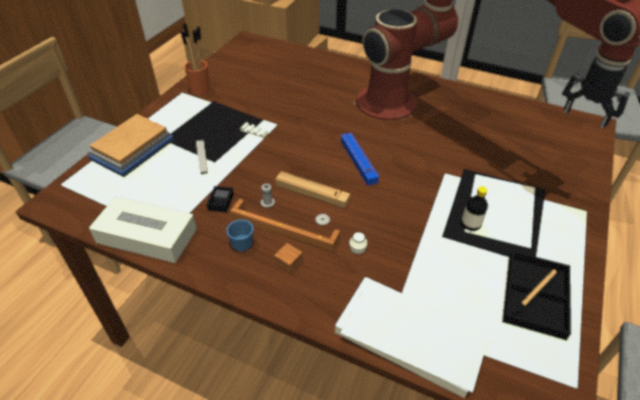

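View pics/top0.png

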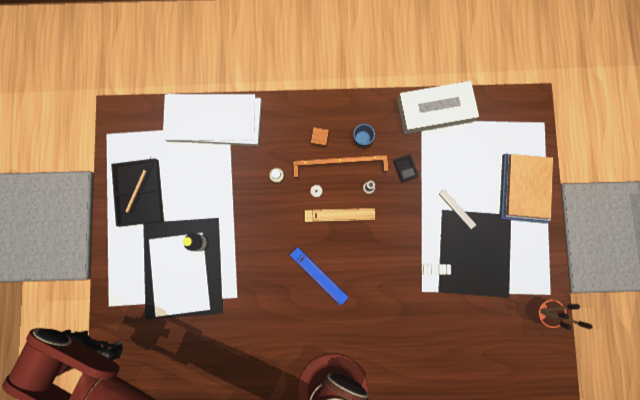

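The case is the pale-wood bar (top 340,215; scene 312,189). The blue bar (top 319,276) is the look-alike. The post is at top (369,187), the cover at (316,190) and the bay at (340,163). I'll confirm this in an enlarged crop.

```bash
cat > h.py <<'E'
import numpy as np, cv2
from plant import state, optics, nets
def cam(n):
    c=optics.camera_info(n); return c,np.array([[c['fx'],0,c['cx']],[0,c['fy'],c['cy']],[0,0,1]])
def ray(n,u,v,z):
    c,K=cam(n); d=c['R'].T@np.linalg.solve(K,[u,v,1]); o=-c['R'].T@c['t']
    return o+d*(z-o[2])/d[2]
def tri(a,b):  # two pixels (scene, top) -> point
    A=[];B=[]
    for n,p in(('scene',a),('top',b)):
        c,K=cam(n);P=K@np.c_[c['R'],c['t']]
        for i in(0,1):
            r=p[i]*P[2]-P[i];A.append(r[:3]);B.append(-r[3])
    return np.linalg.lstsq(np.array(A),np.array(B),rcond=None)[0]
def proj(n,X):
    c,K=cam(n); p=K@(c['R']@np.array(X)+c['t']); return p[:2]/p[2]
E
python3 - <<'E'
from h import *
import cv2
t=optics.grab_frame('top'); s=optics.grab_frame('scene')
a=cv2.resize(t[145:235,260:425],None,fx=4.8,fy=4.8,interpolation=cv2.INTER_CUBIC)
cv2.imwrite('pics/c1.png',a[:,:,::-1])
a=cv2.resize(s[165:275,205:375],None,fx=4.6,fy=4.6,interpolation=cv2.INTER_CUBIC)
cv2.imwrite('pics/c2.png',a[:,:,::-1])
for n in('scene','top'):
  for o in('case','bay','post'):
    for d in nets.outline_of(n,o)[:2]:
      m=d['pixels'].astype(np.uint8); cs=cv2.findContours(m,0,2)[0]
      if not cs: continue
      r=cv2.minAreaRect(max(cs,key=cv2.contourArea)); print(n,o,round(d['confidence'],2),np.round(d['bbox'],1),np.round(cv2.boxPoints(r),1).tolist())
E
```

```text
scene case 0.84 [314.  189.6  75.2  36.4] [[273.8999938964844, 184.3000030517578], [278.70001220703125, 169.89999389648438], [350.70001220703125, 193.89999389648438], [345.8999938964844, 208.3000030517578]]
scene case 0.78 [362.2 161.1  35.7  51.3] [[337.6000061035156, 137.8000030517578], [349.3999938964844, 130.3000030517578], [380.5, 179.10000610351562], [368.70001220703125, 186.60000610351562]]
scene bay 0.93 [285.4 224.4 109.5  50.1] [[228.39999389648438, 218.39999389648438], [234.8000030517578, 197.8000030517578], [340.8999938964844, 230.89999389648438], [334.3999938964844, 251.60000610351562]]
scene post 0.66 [268.8 195.6  16.3  25.1] [[261.0, 183.0], [274.0, 183.0], [274.0, 206.0], [261.0, 206.0]]
top case 0.7 [341.8 215.9  71.4  17.5] [[304.79998779296875, 209.1999969482422], [373.8999938964844, 207.6999969482422], [374.20001220703125, 220.8000030517578], [305.1000061035156, 222.3000030517578]]
top case 0.6 [318.9 276.6  58.   56.3] [[289.3999938964844, 255.60000610351562], [297.6000061035156, 247.1999969482422], [348.79998779296875, 297.0], [340.5, 305.5]]
```

View pics/c1.png

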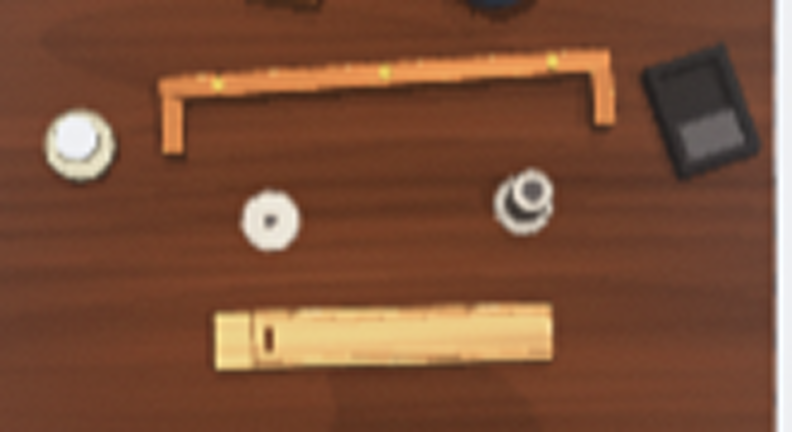

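View pics/c2.png

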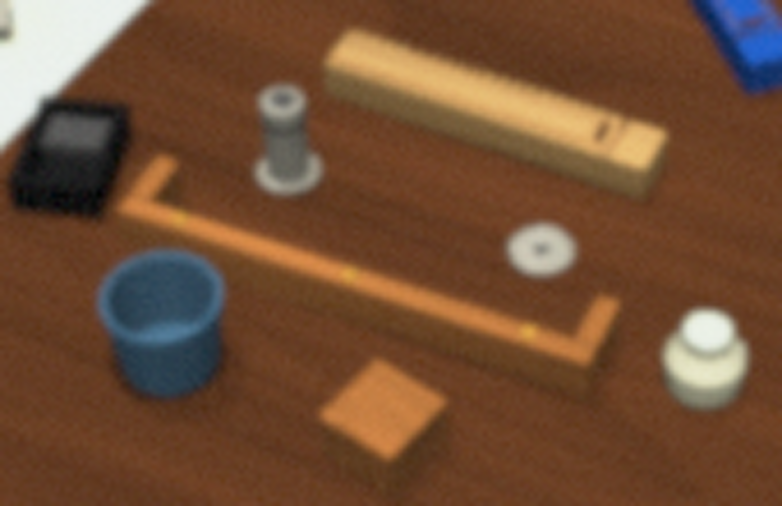

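Confirmed: the pale-wood case is at top-crop (215-552, 304-370). The post is on the right, and its top is at crop (532,190). The bay is above, with end-wall tips at (173,154) and (606,125).

```bash
python3 - <<'E'
from h import *
T=lambda p:(p[0]/4.8+260-.4,p[1]/4.8+145-.4)
S=lambda p:(p[0]/4.6+205-.4,p[1]/4.6+165-.4)
P={'bayL_out':((590,360),(160,80),.032),'bayR_out':((122,207),(610,52),.032),'tipL':((607,300),(173,154),.032),'tipR':((167,158),(606,125),.032),
'innL':((574,342),(184,97),.032),'innR':((153,205),(592,72),.032),
'caseNE':((327,68),(552,304),.028),'caseSE':((350,30),(552,360),.028),'caseNW':((640,167),(215,313),.028),'caseSW':((665,130),(215,370),.028),'post':((283,98),(532,190),.06),'foot':((288,170),(523,208),.0),'cover':((541,250),(270,220),0)}
for k,(a,b,z) in P.items(): print(k,'tri',np.round(tri(S(a),T(b)),4),'top',np.round(ray('top',*T(b),z)[:2],4),'scene',np.round(ray('scene',*S(a),z)[:2],4))
E
```

```text
bayL_out tri [0.7027 0.1041 0.0335] top [0.7037 0.1026] scene [0.701  0.1051]
bayR_out tri [ 0.7134 -0.1918  0.0328] top [ 0.7146 -0.1938] scene [ 0.7124 -0.1904]
tipL tri [0.6546 0.0951 0.0296] top [0.6541 0.095 ] scene [0.6566 0.0958]
tipR tri [ 0.6658 -0.1888  0.0314] top [ 0.6659 -0.1891] scene [ 0.6662 -0.188 ]
innL tri [0.6916 0.0892 0.0295] top [0.6919 0.087 ] scene [0.6929 0.0918]
innR tri [ 0.701  -0.1794  0.0284] top [ 0.7015 -0.1814] scene [ 0.7032 -0.1748]
caseNE tri [ 0.5484 -0.1471  0.0241] top [ 0.5494 -0.1495] scene [ 0.5513 -0.1421]
caseSE tri [ 0.5126 -0.1475  0.0267] top [ 0.5128 -0.1481] scene [ 0.5136 -0.1461]
caseNW tri [0.549  0.07   0.0298] top [0.5492 0.0699] scene [0.5473 0.0695]
caseSW tri [0.512  0.0708 0.0286] top [0.5121 0.0707] scene [0.5114 0.0708]
post tri [ 0.6186 -0.1343  0.063 ] top [ 0.6197 -0.136 ] scene [ 0.6156 -0.1348]
foot tri [ 6.170e-01 -1.357e-01 -2.000e-04] top [ 0.6171 -0.136 ] scene [ 0.6171 -0.1352]
cover tri [0.6128 0.0338 0.0021] top [0.6135 0.0329] scene [0.6108 0.0338]
```

```bash
cat >> h.py <<'E'
TH=.036; B0=np.array([.6605,-.0475]); XB=np.array([np.cos(TH),np.sin(TH)]); YB=np.array([-XB[1],XB[0]])
def toW(x,y): return B0+x*XB+y*YB
def toB(p): d=np.array(p[:2])-B0; return np.array([d@XB,d@YB])
from scipy.spatial.transform import Rotation as Ro
from scipy.optimize import minimize
def go(x,y,z,a=0.):  # fractions for bay-frame target; a = tool yaw in bay frame
    s=state(); R=Ro.from_quat(np.roll(s['tool_rot'],-1)).as_matrix()
    t=np.array([*toW(x,y),z]); d=R.T@(t-s['tool_pos'])/.8
    c,q=np.cos(TH+a),np.sin(TH+a); D=np.array([[-c,-q,0],[-q,c,0],[0,0,-1.]])
    r=Ro.from_matrix(R.T@D).as_rotvec()/1.5
    print('t',round(s['time'],2),'bay',np.round(toB(s['tool_pos']),4),'z',round(s['tool_pos'][2],4),'->d',np.round(d,4),'mm',round(np.linalg.norm(d)*800),'r',np.round(r,4))
def hull(n,p):
    c,q=np.cos(p[2]),np.sin(p[2]); v=[]
    for sx in(-.11,.11):
        for sy in(-.018,.018):
            for z in(0,.028): v.append(proj(n,[*toW(p[0]-q*sx+c*sy,p[1]+c*sx+q*sy),z]))
    return cv2.convexHull(np.array(v,np.float32))
def case(guess,dbg=None):
    """pose (x,y,phi) of case in bay frame; phi=0 parallel to back wall, phi>0 right end ahead"""
    M={}
    for n in('scene','top'):
        im=optics.grab_frame(n); h=cv2.cvtColor(im,cv2.COLOR_RGB2HSV)
        near=np.zeros(im.shape[:2],np.uint8); cv2.fillConvexPoly(near,hull(n,guess).astype(np.int32),1); near=cv2.dilate(near,np.ones((25,25)))
        rgb=im.astype(int)
        m=((h[...,0]>12)&(h[...,0]<32)&(h[...,1]>60)&(rgb[...,1]>75)&(rgb[...,0]<1.55*rgb[...,1])).astype(np.uint8)*near
        m=cv2.morphologyEx(m,cv2.MORPH_CLOSE,np.ones((3,3))); M[n]=m
        if dbg: cv2.imwrite(f'pics/{dbg}_{n}.png',np.where(m[...,None]>0,im[...,::-1],im[...,::-1]//3))
    def cost(p):
        e=0
        for n,m in M.items():
            S=4; c=np.zeros((400*S,640*S),np.uint8)
            cv2.fillConvexPoly(c,np.round(hull(n,p)*S*16).astype(np.int32),255,shift=4)
            c=cv2.resize(c,(640,400),interpolation=cv2.INTER_AREA)/255.
            e+=np.abs(c-m).sum()
        return e
    best=None
    for dphi in(0,.15,-.15):
        g=np.array(guess)+[0,0,dphi]
        r=minimize(cost,g,method='Nelder-Mead',options=dict(initial_simplex=g+np.array([[0,0,0],[.02,0,0],[0,.02,0],[0,0,.15]]),xatol=1e-4,fatol=.5,maxiter=150))
        if best is None or r.fun<best.fun: best=r
    print('case bay',np.round(best.x,4),'resid px',round(best.fun),'mask',[int(m.sum()) for m in M.values()]); return best.x
E
python3 - <<'E'
from h import *
print(toB([.617,-.1357]))
case((-.13,.014,-.036),'m0')
go(-.13,-.14,.23)
E
```

```text
[-0.04664633 -0.08657719]Traceback (most recent call last):
  File "<stdin>", line 3, in <module>
  File "h.py", line 55, in case
    r=minimize(cost,g,method='Nelder-Mead',options=dict(initial_simplex=g+np.array([[0,0,0],[.02,0,0],[0,.02,0],[0,0,.15]]),xatol=1e-4,fatol=.5,maxiter=150))
    res = _minimize_neldermead(fun, x0, args, callback, bounds=bounds,
                               **options)
    fxcc = func(xcc)
    fx = function(np.copy(x), *(wrapper_args + args))
  File "h.py", line 48, in cost
    cv2.fillConvexPoly(c,np.round(hull(n,p)*S*16).astype(np.int32),255,shift=4)
                                  ~~~~^^^^^
  File "h.py", line 32, in hull
    for z in(0,.028): v.append(proj(n,[*toW(p[0]-q*sx+c*sy,p[1]+c*sx+q*sy),z]))
                               ~~~~^^^^^^^^^^^^^^^^^^^^^^^^^^^^^^^^^^^^^^^^^^^
  File "h.py", line 16, in proj
    c,K=cam(n); p=K@(c['R']@np.array(X)+c['t']); return p[:2]/p[2]
        ~~~^^^
  File "h.py", line 4, in cam
    c=optics.camera_info(n); return c,np.array([[c['fx'],0,c['cx']],[0,c['fy'],c['cy']],[0,0,1]])
ValueError: time passes only in moves, steps and waits
```

```bash
sed -i 's/^def cam(n):/import functools\n@functools.lru_cache(None)\ndef cam(n):/' h.py; python3 - <<'E'
from h import *
case((-.13,.014,-.036),'m0')
go(-.13,-.14,.23)
a=[cv2.imread(f'pics/m0_{n}.png')[120:300,180:440] for n in('scene','top')]
cv2.imwrite('pics/m0.png',cv2.resize(np.vstack(a),None,fx=1.6,fy=1.6))
E
```

```text
case bay [-0.13    0.0137 -0.0316] resid px 195 mask [1239, 885]
t 0.7 bay [-0.4324  0.654 ] z 0.2313 ->d [-0.7112 -0.7887  0.0016] mm 850 r [ 0.      0.     -0.2465]
```

View pics/m0.png

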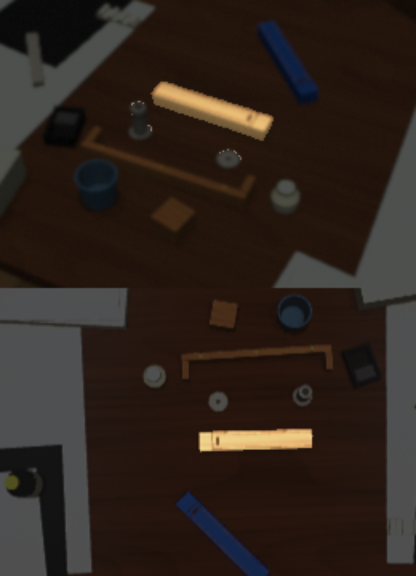

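The mask isolates only the pale case. Next I travel to beside its right end with the gripper shut.

```bash
r='{"dx":-0.711,"dy":-0.789,"dz":0,"rz":-0.2465}'; python3 -m inch '[{"dx":-0.711,"dy":-0.789,"dz":0,"rz":-0.2465},{"dx":-0.711,"dy":-0.789,"dz":0,"rz":-0.2465},{"dx":-0.711,"dy":-0.789,"dz":0,"rz":-0.2465},{"dx":-0.711,"dy":-0.789,"dz":0,"rz":-0.2465},{"dx":-0.711,"dy":-0.789,"dz":0,"rz":-0.2465}]' -1; python3 -c "
from h import *
go(-.13,-.14,.2)"
```

```text
t 0.7 bay [-0.4324  0.654 ] z 0.2313 ->d [-0.7112 -0.7887  0.0391] mm 850 r [ 0.      0.     -0.2465]validation failed for argument at $[0]...
```

```bash
python3 -m inch '[{"dx":-0.711,"dy":-0.789,"dz":0.0,"rx":0.0,"ry":0.0,"rz":-0.2465},{"dx":-0.711,"dy":-0.789,"dz":0.0,"rx":0.0,"ry":0.0,"rz":-0.2465},{"dx":-0.711,"dy":-0.789,"dz":0.0,"rx":0.0,"ry":0.0,"rz":-0.2465},{"dx":-0.711,"dy":-0.789,"dz":0.0,"rx":0.0,"ry":0.0,"rz":-0.2465},{"dx":-0.711,"dy":-0.789,"dz":0.0,"rx":0.0,"ry":0.0,"rz":-0.2465}]' -1; python3 -c "
from h import *
go(-.13,-.14,.2)"
```

```text
time: 1.2
tool_pos: [0.3022, 0.3589, 0.2315]
tool_rot: [0.0, -0.018, 1.0, 0.0]
contact_force: [0.4, 0.2, -0.4]
gripper_width: 0.142
grasp_force: 0.0
t 1.2 bay [-0.3434  0.419 ] z 0.2315 ->d [-0.2662 -0.699   0.0393] mm 599 r [0.0002 0.0005 0.0005]
```

```bash
for i in 1; do python3 -m inch '[{"dx":-0.266,"dy":-0.7,"dz":0.04,"rx":0.0,"ry":0.0,"rz":0.0},{"dx":-0.266,"dy":-0.7,"dz":0.04,"rx":0.0,"ry":0.0,"rz":0.0},{"dx":-0.266,"dy":-0.7,"dz":0.04,"rx":0.0,"ry":0.0,"rz":0.0},{"dx":-0.266,"dy":-0.7,"dz":0.04,"rx":0.0,"ry":0.0,"rz":0.0},{"dx":-0.266,"dy":-0.7,"dz":0.04,"rx":0.0,"ry":0.0,"rz":0.0}]' -1; done; python3 -c "
from h import *
go(-.13,-.14,.2)"
```

```text
time: 1.7
tool_pos: [0.3993, 0.1287, 0.2184]
tool_rot: [0.001, -0.018, 1.0, 0.0]
contact_force: [0.7, 0.1, 0.3]
gripper_width: -0.001
grasp_force: 0.0
t 1.7 bay [-0.2547  0.1855] z 0.2184 ->d [-0.1557 -0.4069  0.0231] mm 349 r [0.0002 0.0012 0.0001]
```

```bash
python3 -m inch '[{"dx":-0.156,"dy":-0.407,"dz":0.023,"rx":0.0,"ry":0.0,"rz":0.0},{"dx":-0.156,"dy":-0.407,"dz":0.023,"rx":0.0,"ry":0.0,"rz":0.0},{"dx":-0.156,"dy":-0.407,"dz":0.023,"rx":0.0,"ry":0.0,"rz":0.0},{"dx":-0.156,"dy":-0.407,"dz":0.023,"rx":0.0,"ry":0.0,"rz":0.0},{"dx":-0.156,"dy":-0.407,"dz":0.023,"rx":0.0,"ry":0.0,"rz":0.0}]' -1;python3 -m inch '[{"dx":-0.05,"dy":-0.12,"dz":0.0,"rx":0.0,"ry":0.0,"rz":0.0},{"dx":-0.05,"dy":-0.12,"dz":0.0,"rx":0.0,"ry":0.0,"rz":0.0},{"dx":-0.05,"dy":-0.12,"dz":0.0,"rx":0.0,"ry":0.0,"rz":0.0}]'; python3 -c "
from h import *
go(-.13,-.14,.012)"
```

```text
time: 2.2
tool_pos: [0.4971, -0.1014, 0.2051]
tool_rot: [0.001, -0.018, 1.0, -0.0]
contact_force: [1.0, 0.5, 1.0]
gripper_width: -0.0
grasp_force: 0.0
time: 2.5
tool_pos: [0.5411, -0.1984, 0.2044]
tool_rot: [-0.0, -0.016, 1.0, -0.001]
contact_force: [0.4, 1.1, 0.6]
gripper_width: 0.002
grasp_force: 0.0
t 2.5 bay [-0.1248 -0.1465] z 0.2044 ->d [0.0066 0.0084 0.2405] mm 193 r [-0.0008 -0.0001 -0.0032]
```

```bash
python3 -m inch '[{"dx":0.011,"dy":0.005,"dz":0.12,"rx":0.0,"ry":0.0,"rz":0.0},{"dx":0.011,"dy":0.005,"dz":0.2,"rx":0.0,"ry":0.0,"rz":0.0},{"dx":0.011,"dy":0.005,"dz":0.24,"rx":0.0,"ry":0.0,"rz":0.0},{"dx":0.011,"dy":0.005,"dz":0.24,"rx":0.0,"ry":0.0,"rz":0.0},{"dx":0.011,"dy":0.005,"dz":0.24,"rx":0.0,"ry":0.0,"rz":0.0}]';  python3 -c "
from h import *
go(-.1335,-.081,.012)"
```

```text
time: 3.0
tool_pos: [0.5252, -0.1867, 0.0058]
tool_rot: [-0.006, -0.018, 1.0, 0.004]
contact_force: [-1.0, 0.8, -0.4]
gripper_width: 0.003
grasp_force: 0.0
t 3.0 bay [-0.1402 -0.1342] z 0.0058 ->d [-0.0083  0.0666 -0.0074] mm 54 r [ 0.0048 -0.0084  0.0002]
```

```bash
python3 -m inch '[{"dx":0.0,"dy":0.01,"dz":-0.004,"rx":0.0,"ry":0.0,"rz":0.0},{"dx":0.0,"dy":0.02,"dz":-0.004,"rx":0.0,"ry":0.0,"rz":0.0},{"dx":0.0,"dy":0.03,"dz":-0.004,"rx":0.0,"ry":0.0,"rz":0.0},{"dx":0.0,"dy":0.04,"dz":-0.004,"rx":0.0,"ry":0.0,"rz":0.0},{"dx":0.0,"dy":0.05,"dz":-0.004,"rx":0.0,"ry":0.0,"rz":0.0}]';  python3 -c "
from h import *
go(-.1335,-.081,.012); case((-.13,.02,-.03))"
```

```text
time: 3.5
tool_pos: [0.5315, -0.1507, 0.0186]
tool_rot: [0.002, -0.018, 1.0, -0.002]
contact_force: [-0.1, -4.6, 5.1]
gripper_width: 0.003
grasp_force: 3.0
t 3.5 bay [-0.1326 -0.0985] z 0.0186 ->d [0.0012 0.0219 0.0082] mm 19 r [-0.0026  0.003   0.0005]
case bay [-0.1301  0.026  -0.036 ] resid px 332 mask [1197, 723]
```

```bash
python3 -m inch '[{"dx":0.0,"dy":0.008,"dz":0.004,"rx":0.0,"ry":0.0,"rz":0.0},{"dx":0.0,"dy":0.016,"dz":0.004,"rx":0.0,"ry":0.0,"rz":0.0},{"dx":0.0,"dy":0.025,"dz":0.004,"rx":0.0,"ry":0.0,"rz":0.0},{"dx":0.0,"dy":0.025,"dz":0.004,"rx":0.0,"ry":0.0,"rz":0.0}]'; python3 -m inch '[{"dx":0.03,"dy":-0.03,"dz":0.0,"rx":0.0,"ry":0.0,"rz":0.0},{"dx":0.08,"dy":-0.03,"dz":0.0,"rx":0.0,"ry":0.0,"rz":0.0},{"dx":0.1,"dy":-0.03,"dz":0.0,"rx":0.0,"ry":0.0,"rz":0.0},{"dx":0.1,"dy":-0.03,"dz":0.0,"rx":0.0,"ry":0.0,"rz":0.0}]';  python3 -c "
from h import *
go(-.19,-.045,.012); case((-.13,.04,-.03))"
```

```text
time: 4.0
tool_pos: [0.5334, -0.1328, 0.0177]
tool_rot: [0.005, -0.018, 1.0, -0.004]
contact_force: [0.2, -7.8, 11.6]
gripper_width: 0.003
grasp_force: 5.8
time: 4.4
tool_pos: [0.4472, -0.1558, 0.0115]
tool_rot: [-0.001, -0.017, 1.0, 0.001]
contact_force: [1.3, -0.3, 0.0]
gripper_width: 0.002
grasp_force: 0.0
t 4.4 bay [-0.2171 -0.1006] z 0.0115 ->d [-0.0338  0.0695 -0.0005] mm 62 r [ 0.0014 -0.0017 -0.0011]
case bay [-0.1306  0.0401 -0.0005] resid px 214 mask [1252, 903]
```

```bash
python3 -m inch '[{"dx":0.0,"dy":0.06,"dz":0.0,"rx":0.0,"ry":0.0,"rz":0.0},{"dx":-0.034,"dy":0.063,"dz":0.0,"rx":0.0,"ry":0.0,"rz":0.0},{"dx":-0.05,"dy":0.063,"dz":0.0,"rx":0.0,"ry":0.0,"rz":0.0},{"dx":-0.065,"dy":0.063,"dz":0.0,"rx":0.0,"ry":0.0,"rz":0.0},{"dx":-0.08,"dy":0.063,"dz":0.0,"rx":0.0,"ry":0.0,"rz":0.0}]'; python3 -m inch '[{"dx":-0.012,"dy":0.0,"dz":0.0,"rx":0.0,"ry":0.0,"rz":0.0},{"dx":-0.024,"dy":0.0,"dz":0.0,"rx":0.0,"ry":0.0,"rz":0.0},{"dx":-0.036,"dy":0.0,"dz":0.0,"rx":0.0,"ry":0.0,"rz":0.0},{"dx":-0.048,"dy":0.0,"dz":0.0,"rx":0.0,"ry":0.0,"rz":0.0}]';  python3 -c "
from h import *
go(-.09,-.05,.012); case((-.12,.04,.2))"
```

```text
time: 5.0
tool_pos: [0.5134, -0.1048, 0.0132]
tool_rot: [-0.0, -0.018, 1.0, -0.0]
contact_force: [-1.4, -1.2, 1.1]
gripper_width: 0.004
grasp_force: 0.6
time: 5.4
tool_pos: [0.5509, -0.103, 0.0127]
tool_rot: [-0.0, -0.018, 1.0, 0.0]
contact_force: [-1.1, -0.7, 0.1]
gripper_width: -0.002
grasp_force: 0.4
t 5.4 bay [-0.1115 -0.0515] z 0.0127 ->d [-0.0269  0.0019  0.0008] mm 22 r [ 0.0001 -0.0002 -0.0003]
case bay [-0.1116  0.045   0.3294] resid px 423 mask [1274, 611]
```

```bash
python3 -m inch '[{"dx":-0.01,"dy":0.0,"dz":0.0,"rx":0.0,"ry":0.0,"rz":0.0},{"dx":-0.018,"dy":0.0,"dz":0.0,"rx":0.0,"ry":0.0,"rz":0.0},{"dx":-0.018,"dy":0.0,"dz":0.0,"rx":0.0,"ry":0.0,"rz":0.0}]'; python3 -m inch '[{"dx":0.05,"dy":0.0,"dz":0.0,"rx":0.0,"ry":0.0,"rz":0.0},{"dx":0.11,"dy":0.03,"dz":0.0,"rx":0.0,"ry":0.0,"rz":0.0},{"dx":0.15,"dy":0.08,"dz":0.0,"rx":0.0,"ry":0.0,"rz":0.0},{"dx":0.15,"dy":0.08,"dz":0.0,"rx":0.0,"ry":0.0,"rz":0.0}]';  python3 -c "
from h import *
go(-.2,.01,.012); case((-.11,.045,.4))"
```

```text
time: 5.8
tool_pos: [0.5656, -0.1024, 0.013]
tool_rot: [0.0, -0.018, 1.0, -0.0]
contact_force: [0.5, -0.0, -0.3]
gripper_width: -0.002
grasp_force: 0.0
time: 6.2
tool_pos: [0.4367, -0.0396, 0.0101]
tool_rot: [-0.003, -0.019, 1.0, 0.001]
contact_force: [-0.1, 0.6, 0.6]
gripper_width: -0.0
grasp_force: 0.0
t 6.2 bay [-0.2234  0.0159] z 0.0101 ->d [-0.0292 -0.0074 -0.0025] mm 24 r [ 0.0017 -0.004   0.0009]
case bay [-0.1048  0.041   0.4234] resid px 188 mask [1336, 886]
```

```bash
python3 -c "
from h import *
go(-.15,.0205,.012,.42)"
```

```text
t 6.3 bay [-0.2185  0.0134] z 0.0126 ->d [-0.0856  0.0088  0.0008] mm 69 r [-2.000e-04  3.000e-04 -2.791e-01]
```

```bash
python3 -m inch '[{"dx":0.0,"dy":0.009,"dz":0.0,"rx":0.0,"ry":0.0,"rz":-0.28},{"dx":-0.02,"dy":0.009,"dz":0.0,"rx":0.0,"ry":0.0,"rz":-0.28},{"dx":-0.05,"dy":0.009,"dz":0.0,"rx":0.0,"ry":0.0,"rz":-0.28},{"dx":-0.07,"dy":0.009,"dz":0.0,"rx":0.0,"ry":0.0,"rz":-0.28},{"dx":-0.08,"dy":0.009,"dz":0.0,"rx":0.0,"ry":0.0,"rz":-0.28}]'; python3 -c "
from h import *
go(-.0947,.0455,.012,.42)"
```

```text
time: 6.8
tool_pos: [0.5095, -0.0343, 0.014]
tool_rot: [0.001, -0.226, 0.974, -0.001]
contact_force: [0.1, 0.6, -0.0]
gripper_width: -0.002
grasp_force: 0.0
t 6.8 bay [-0.1504  0.0187] z 0.014 ->d [-0.0772  0.0023  0.0026] mm 62 r [-0.0014  0.0016 -0.0004]
```

```bash
python3 -m inch '[{"dx":-0.015,"dy":0.002,"dz":0.0,"rx":0.0,"ry":0.0,"rz":0.0},{"dx":-0.025,"dy":0.002,"dz":0.002,"rx":0.0,"ry":0.0,"rz":0.0},{"dx":-0.035,"dy":0.002,"dz":0.002,"rx":0.0,"ry":0.0,"rz":0.0},{"dx":-0.045,"dy":0.002,"dz":0.002,"rx":0.0,"ry":0.0,"rz":0.0},{"dx":-0.05,"dy":0.002,"dz":0.002,"rx":0.0,"ry":0.0,"rz":0.0}]'; python3 -c "
from h import *
go(-.0947,.0455,.012,.42);case((-.09,.05,.42))"
```

```text
time: 7.3
tool_pos: [0.5416, -0.0137, 0.011]
tool_rot: [-0.0, -0.226, 0.974, 0.0]
contact_force: [-1.4, -0.4, -0.8]
gripper_width: -0.003
grasp_force: 0.5
t 7.3 bay [-0.1176  0.038 ] z 0.011 ->d [-0.0299 -0.0032 -0.0013] mm 24 r [ 0.0001 -0.0002  0.0002]
case bay [-0.0911  0.0485  0.4166] resid px 838 mask [1327, 248]
```

```bash
python3 -m inch '[{"dx":-0.01,"dy":-0.003,"dz":0.0,"rx":0.0,"ry":0.0,"rz":0.0},{"dx":-0.02,"dy":-0.003,"dz":0.0,"rx":0.0,"ry":0.0,"rz":0.0},{"dx":-0.03,"dy":-0.003,"dz":0.0,"rx":0.0,"ry":0.0,"rz":0.0},{"dx":-0.03,"dy":-0.003,"dz":0.0,"rx":0.0,"ry":0.0,"rz":0.0}]'; python3 -m inch '[{"dx":0.06,"dy":0.0,"dz":0.0,"rx":0.0,"ry":0.0,"rz":0.0},{"dx":0.12,"dy":0.05,"dz":0.0,"rx":0.0,"ry":0.0,"rz":0.0},{"dx":0.14,"dy":0.1,"dz":0.0,"rx":0.0,"ry":0.0,"rz":0.0},{"dx":0.14,"dy":0.15,"dz":0.0,"rx":0.0,"ry":0.0,"rz":0.0}]'; python3 -c "
from h import *
go(-.17,.2,.012,.42);p=case((-.0683,.057,.42))
n=np.array([np.cos(p[2]),np.sin(p[2])]);l=np.array([-n[1],n[0]])
for k in(.11,-.11):
  for w in(.018,-.018): print(k,w,(p[:2]+k*l+w*n).round(4))"
```

```text
time: 7.8
tool_pos: [0.5655, -0.0054, 0.0117]
tool_rot: [0.001, -0.226, 0.974, -0.0]
contact_force: [0.0, 0.0, -0.6]
gripper_width: -0.002
grasp_force: 0.0
time: 8.2
tool_pos: [0.4078, 0.0524, 0.0103]
tool_rot: [-0.001, -0.224, 0.974, -0.0]
contact_force: [6.1, -13.8, 3.8]
gripper_width: 0.001
grasp_force: 6.7
t 8.2 bay [-0.2489  0.109 ] z 0.0103 ->d [-0.1363  0.0641 -0.0023] mm 120 r [ 0.     -0.0009 -0.0022]
case bay [-0.0668  0.0566  0.4248] resid px 282 mask [1495, 875]
0.11 0.018 [-0.0957  0.1643]
0.11 -0.018 [-0.1285  0.1494]
-0.11 0.018 [-0.0051 -0.0362]
-0.11 -0.018 [-0.0379 -0.051 ]
```

I felt an unexpected side force and may have touched the blue look-alike, so I'm checking.

```bash
python3 - <<'E'
from h import *
old=cv2.imread('pics/top0.png')
new=optics.grab_frame('top')[...,::-1].copy()
cv2.imwrite('pics/top1.png',new)
so=cv2.imread('pics/scene0.png'); sn=optics.grab_frame('scene')[...,::-1].copy()
for a in(old,new,so,sn):
    h=cv2.cvtColor(a,cv2.COLOR_BGR2HSV); m=((h[...,0]>108)&(h[...,0]<125)&(h[...,1]>180)&(h[...,2]>60)).astype(np.uint8)
    c=max(cv2.findContours(m,0,2)[0],key=cv2.contourArea); print(np.round(cv2.boxPoints(cv2.minAreaRect(c)),1).tolist())
v=np.vstack([new[150:320,260:420],sn[120:260,260:420]])
cv2.imwrite('pics/v1.png',cv2.resize(v,None,fx=1.9,fy=1.9))
E
```

```text
[[301.0, 262.0], [305.5, 257.5], [346.0, 298.0], [341.5, 302.5]]
[[303.29998779296875, 271.8999938964844], [307.0, 267.1000061035156], [325.5, 281.5], [321.79998779296875, 286.29998779296875]]
[[338.5, 139.3000030517578], [348.5, 132.6999969482422], [378.8999938964844, 178.39999389648438], [369.0, 185.0]]
[[362.0, 168.0], [370.5, 159.5], [387.0, 176.0], [378.5, 184.5]]
```

View pics/v1.png

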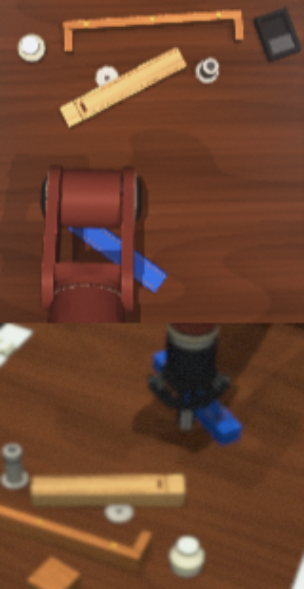

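The picture shows the gripper at crop (185,415) against the blue bar, which I nudged. I'll lift clear, measure how far it moved, and push it back.

```bash
python3 -m inch '[{"dx":0.0,"dy":-0.01,"dz":0.0,"rx":0.0,"ry":0.0,"rz":0.0},{"dx":0.0,"dy":-0.01,"dz":-0.06,"rx":0.0,"ry":0.0,"rz":0.0},{"dx":0.0,"dy":0.0,"dz":-0.12,"rx":0.0,"ry":0.0,"rz":0.0},{"dx":-0.06,"dy":0.06,"dz":-0.15,"rx":0.0,"ry":0.0,"rz":0.0},{"dx":-0.1,"dy":0.12,"dz":-0.15,"rx":0.0,"ry":0.0,"rz":0.0}]'; python3 -m inch '[{"dx":-0.06,"dy":0.06,"dz":0.0,"rx":0.0,"ry":0.0,"rz":0.0},{"dx":-0.1,"dy":0.12,"dz":0.0,"rx":0.0,"ry":0.0,"rz":0.0},{"dx":-0.1,"dy":0.18,"dz":0.0,"rx":0.0,"ry":0.0,"rz":0.0},{"dx":-0.1,"dy":0.22,"dz":0.0,"rx":0.0,"ry":0.0,"rz":0.0},{"dx":-0.1,"dy":0.22,"dz":0.0,"rx":0.0,"ry":0.0,"rz":0.0}]'
cat >> h.py <<'E'
def blue(ims,guess):
    """pose of blue bar (same size as the case): returns bay-frame pose"""
    M={}
    for n,a in ims.items():
        h=cv2.cvtColor(a,cv2.COLOR_BGR2HSV); M[n]=((h[...,0]>105)&(h[...,0]<128)&(h[...,1]>140)&(h[...,2]>40)).astype(np.uint8)
        near=np.zeros((400,640),np.uint8); cv2.fillConvexPoly(near,hull(n,guess).astype(np.int32),1); M[n]*=cv2.dilate(near,np.ones((31,31)))
    def cost(p):
        e=0
        for n,m in M.items():
            c=np.zeros((1600,2560),np.uint8); cv2.fillConvexPoly(c,np.round(hull(n,p)*64).astype(np.int32),255,shift=4)
            e+=np.abs(cv2.resize(c,(640,400),interpolation=cv2.INTER_AREA)/255.-m).sum()
        return e
    g=np.array(guess); r=minimize(cost,g,method='Nelder-Mead',options=dict(initial_simplex=g+np.array([[0,0,0],[.02,0,0],[0,.02,0],[0,0,.15]]),xatol=1e-4,fatol=.5,maxiter=200))
    print('blue bay',np.round(r.x,4),'res',round(r.fun),[int(m.sum()) for m in M.values()]); return r.x
E
python3 - <<'E'
from h import *
g=ray('top',319,276,.028); b=toB(g); print(g)
e=[toB(ray('top',*p,.028)) for p in((297,252),(342,300))]; d=e[0]-e[1]; phi=np.arctan2(-d[0],d[1]); print(phi)
blue({n:cv2.imread(f'pics/{n}0.png') for n in('scene','top')},(*b,phi))
ims={n:optics.grab_frame(n)[...,::-1].copy() for n in('scene','top')}
cv2.imwrite('pics/s2.png',ims['scene']);cv2.imwrite('pics/t2.png',ims['top'])
blue(ims,(*b,phi)); go(-.2,.2,.15)
E
```

```text
time: 8.9
tool_pos: [0.4402, 0.1458, 0.1341]
tool_rot: [0.005, -0.223, 0.975, -0.001]
contact_force: [0.8, -0.3, -0.8]
gripper_width: 0.001
grasp_force: 0.0
time: 9.4
tool_pos: [0.4295, 0.3432, 0.1287]
tool_rot: [0.0, -0.228, 0.974, 0.001]
contact_force: [0.9, -0.6, -0.3]
gripper_width: -0.001
grasp_force: 0.0
[0.34379048 0.02943639 0.028     ]
-0.8735034472013102
blue bay [-0.314   0.0887 -0.8385] res 412 [651, 684]
blue bay [-0.3191  0.0988 -0.6911] res 408 [697, 702]
t 9.5 bay [-0.2159  0.3953] z 0.1285 ->d [ 0.0817 -0.231  -0.0268] mm 197 r [-4.000e-04  1.000e-04  2.806e-01]
```

```bash
python3 -m inch '[{"dx":0.0,"dy":0.0,"dz":-0.06,"rx":0.0,"ry":0.0,"rz":0.0},{"dx":0.0,"dy":0.0,"dz":-0.12,"rx":0.0,"ry":0.0,"rz":0.0},{"dx":0.0,"dy":0.0,"dz":-0.15,"rx":0.0,"ry":0.0,"rz":0.0},{"dx":0.0,"dy":0.0,"dz":-0.15,"rx":0.0,"ry":0.0,"rz":0.0}]' | head -2
python3 - <<'E'
import re
s=open('h.py').read()
i=s.index('def blue('); s=s[:i]+'''def bhull(n,p,L=.22,W=.036,H=.028):
    c,q=np.cos(p[2]),np.sin(p[2]); v=[]
    for sx in(-L/2,L/2):
        for sy in(-W/2,W/2):
            for z in(0,H): v.append(proj(n,[*toW(p[0]-q*sx+c*sy,p[1]+c*sx+q*sy),z]))
    return cv2.convexHull(np.array(v,np.float32))
def blue(ims,guess,dims=None):
    M={}
    for n,a in ims.items():
        b=a.astype(int); m=((b[...,0]>b[...,2]*1.5+8)&(b[...,0]>b[...,1]*1.35)).astype(np.uint8)
        near=np.zeros((400,640),np.uint8); cv2.fillConvexPoly(near,hull(n,guess).astype(np.int32),1); M[n]=m*cv2.dilate(near,np.ones((31,31)))
    def cost(p):
        e=0
        for n,m in M.items():
            c=np.zeros((1600,2560),np.uint8); cv2.fillConvexPoly(c,np.round(bhull(n,p[:3],*(p[3:] if dims is None else dims))*64).astype(np.int32),255,shift=4)
            e+=np.abs(cv2.resize(c,(640,400),interpolation=cv2.INTER_AREA)/255.-m).sum()
        return e
    g=np.array(list(guess)+([.22,.036,.028] if dims is None else [])); k=len(g)
    st=np.diag([.02,.02,.15,.02,.01,.01][:k])
    r=minimize(cost,g,method='Nelder-Mead',options=dict(initial_simplex=np.vstack([g,g+st]),xatol=1e-4,fatol=.5,maxiter=500))
    print('blue bay',np.round(r.x,4),'res',round(r.fun),[int(m.sum()) for m in M.values()]); return r.x
'''
open('h.py','w').write(s)
E
python3 - <<'E'
from h import *
o={n:cv2.imread(f'pics/{n}0.png') for n in('scene','top')}
w={'scene':cv2.imread('pics/s2.png'),'top':cv2.imread('pics/t2.png')}
p=blue(o,(-.314,.089,-.84)); 
print('fixed dims'); a=blue(o,p[:3],p[3:]); b=blue(w,(-.319,.099,-.7),p[3:])
for z in(.0,.13): print('bottle',toB(ray('top',195,242,z)),toB(ray('top',188,241,.135)))
for q in(a,b):
  for k in(.5,-.5): print((q[:2]+k*p[3]*np.array([-np.sin(q[2]),np.cos(q[2])])).round(4))
E
```

```text
time: 9.9
tool_pos: [0.4333, 0.3389, 0.2547]
blue bay [-0.3136  0.0901 -0.838   0.218   0.0339  0.0291] res 207 [742, 817]
fixed dims
blue bay [-0.3136  0.0901 -0.838 ] res 207 [742, 817]
blue bay [-0.3187  0.1001 -0.6912] res 186 [792, 855]
bottle [-0.18453817  0.4730888 ] [-0.18720459  0.45609735]
bottle [-0.1910632  0.4375007] [-0.18720459  0.45609735]
[-0.2326  0.163 ]
[-0.3946  0.0171]
[-0.2492  0.1841]
[-0.3882  0.0161]
```

```bash
python3 -c "
from h import *
go(-.308,.182,.15,.806)"
```

```text
t 9.9 bay [-0.2131  0.3943] z 0.2547 ->d [ 0.2172 -0.1947  0.1286] mm 255 r [-0.0012  0.0068 -0.2597]
```

```bash
python3 -m inch '[{"dx":0.217,"dy":-0.195,"dz":0.0,"rx":0.0,"ry":0.0,"rz":-0.26},{"dx":0.217,"dy":-0.195,"dz":0.0,"rx":0.0,"ry":0.0,"rz":-0.26},{"dx":0.217,"dy":-0.195,"dz":0.0,"rx":0.0,"ry":0.0,"rz":-0.26},{"dx":0.217,"dy":-0.195,"dz":0.0,"rx":0.0,"ry":0.0,"rz":-0.26},{"dx":0.217,"dy":-0.195,"dz":0.0,"rx":0.0,"ry":0.0,"rz":-0.26}]'; python3 -m inch '[{"dx":0.0,"dy":0.0,"dz":0.05,"rx":0.0,"ry":0.0,"rz":0.0},{"dx":0.0,"dy":0.0,"dz":0.1,"rx":0.0,"ry":0.0,"rz":0.0},{"dx":0.0,"dy":0.0,"dz":0.12,"rx":0.0,"ry":0.0,"rz":0.0},{"dx":0.0,"dy":0.0,"dz":0.12,"rx":0.0,"ry":0.0,"rz":0.0}]' | head -3; python3 -c "
from h import *
go(-.308,.182,.014,.806)"
```

```text
time: 10.4
tool_pos: [0.3411, 0.1197, 0.247]
tool_rot: [-0.001, -0.409, 0.913, -0.0]
contact_force: [0.9, 0.4, 0.1]
gripper_width: 0.003
grasp_force: 0.0
time: 10.8
tool_pos: [0.3398, 0.1212, 0.1481]
tool_rot: [-0.004, -0.409, 0.912, 0.001]
t 10.8 bay [-0.3144  0.1801] z 0.1481 ->d [-0.0083 -0.005   0.1676] mm 134 r [ 0.0033 -0.0043  0.0006]
```

```bash
python3 -m inch '[{"dx":-0.008,"dy":0.0,"dz":0.05,"rx":0.0,"ry":0.0,"rz":0.0},{"dx":-0.008,"dy":0.0,"dz":0.1,"rx":0.0,"ry":0.0,"rz":0.0},{"dx":-0.008,"dy":0.0,"dz":0.145,"rx":0.0,"ry":0.0,"rz":0.0},{"dx":-0.008,"dy":0.0,"dz":0.165,"rx":0.0,"ry":0.0,"rz":0.0},{"dx":-0.008,"dy":0.0,"dz":0.165,"rx":0.0,"ry":0.0,"rz":0.0}]';  python3 -c "
from h import *
n=np.array([np.cos(-.765),np.sin(-.765)])
go(*(np.array([-.308,.182])+.031*n),.014,.806)"
```

```text
time: 11.3
tool_pos: [0.3449, 0.1268, 0.0186]
tool_rot: [-0.003, -0.41, 0.912, 0.001]
contact_force: [-0.3, -1.3, -0.9]
gripper_width: 0.003
grasp_force: 0.0
t 11.3 bay [-0.3092  0.1855] z 0.0186 ->d [ 0.0023 -0.0429  0.0056] mm 35 r [ 0.0021 -0.0028  0.0017]
```

```bash
python3 -m inch '[{"dx":0.002,"dy":-0.01,"dz":0.005,"rx":0.0,"ry":0.0,"rz":0.0},{"dx":0.002,"dy":-0.02,"dz":0.005,"rx":0.0,"ry":0.0,"rz":0.0},{"dx":0.002,"dy":-0.028,"dz":0.005,"rx":0.0,"ry":0.0,"rz":0.0},{"dx":0.002,"dy":-0.035,"dz":0.005,"rx":0.0,"ry":0.0,"rz":0.0},{"dx":0.002,"dy":-0.04,"dz":0.005,"rx":0.0,"ry":0.0,"rz":0.0}]'; python3 -m inch '[{"dx":0.0,"dy":0.0,"dz":0.0,"rx":0.0,"ry":0.0,"rz":0.0}]' | head -2; python3 -m inch '[{"dx":0.0,"dy":0.03,"dz":0.0,"rx":0.0,"ry":0.0,"rz":0.0},{"dx":0.0,"dy":0.06,"dz":0.0,"rx":0.0,"ry":0.0,"rz":0.0},{"dx":-0.05,"dy":0.1,"dz":0.0,"rx":0.0,"ry":0.0,"rz":0.0},{"dx":-0.1,"dy":0.12,"dz":0.0,"rx":0.0,"ry":0.0,"rz":0.0}]'; python3 -c "
from h import *
D=(.218,.0339,.0291)
blue({n:optics.grab_frame(n)[...,::-1].copy() for n in('scene','top')},(-.3136,.09,-.838),D); go(-.308,.182,.014,.806)"
```

```text
time: 11.8
tool_pos: [0.3705, 0.1054, 0.0178]
tool_rot: [0.001, -0.41, 0.912, 0.0]
contact_force: [-2.3, 3.9, 5.4]
gripper_width: 0.003
grasp_force: 3.5
time: 11.9
tool_pos: [0.3704, 0.1051, 0.0174]
time: 12.3
tool_pos: [0.3491, 0.2298, 0.0161]
tool_rot: [0.0, -0.411, 0.912, -0.0]
contact_force: [1.9, -0.2, 0.5]
gripper_width: 0.001
grasp_force: 0.0
blue bay [-0.3122  0.0919 -0.814 ] res 209 [740, 833]
t 12.4 bay [-0.2988  0.2906] z 0.0167 ->d [ 0.1067 -0.0847  0.0033] mm 109 r [-0.0005  0.0009  0.0061]
```

```bash
python3 -c "
from h import *
b=toB([.3704,.1051]); n=np.array([np.cos(-.8),np.sin(-.8)])
go(*(b-.025*n),.014,.806); go(*(b+.0035*n),.014,.806)"
```

```text
t 12.4 bay [-0.2988  0.2906] z 0.0167 ->d [ 0.1025 -0.0913  0.0033] mm 110 r [-0.0005  0.0009  0.0061]
t 12.4 bay [-0.2988  0.2906] z 0.0167 ->d [ 0.104  -0.1269  0.0033] mm 131 r [-0.0005  0.0009  0.0061]
```

```bash
python3 -m inch '[{"dx":0.06,"dy":0.0,"dz":0.0,"rx":0.0,"ry":0.0,"rz":0.0},{"dx":0.1025,"dy":-0.04,"dz":0.0,"rx":0.0,"ry":0.0,"rz":0.0},{"dx":0.1025,"dy":-0.09,"dz":0.0,"rx":0.0,"ry":0.0,"rz":0.0},{"dx":0.1025,"dy":-0.1,"dz":0.003,"rx":0.0,"ry":0.0,"rz":0.0},{"dx":0.104,"dy":-0.11,"dz":0.003,"rx":0.0,"ry":0.0,"rz":0.0}]'; python3 -m inch '[{"dx":0.0,"dy":-0.008,"dz":0.0,"rx":0.0,"ry":0.0,"rz":0.0},{"dx":0.0,"dy":-0.017,"dz":0.0,"rx":0.0,"ry":0.0,"rz":0.0},{"dx":0.0,"dy":-0.017,"dz":0.0,"rx":0.0,"ry":0.0,"rz":0.0}]'; python3 -m inch '[{"dx":0.0,"dy":0.03,"dz":0.0,"rx":0.0,"ry":0.0,"rz":0.0},{"dx":0.0,"dy":0.06,"dz":0.0,"rx":0.0,"ry":0.0,"rz":0.0},{"dx":-0.05,"dy":0.1,"dz":0.0,"rx":0.0,"ry":0.0,"rz":0.0},{"dx":-0.1,"dy":0.12,"dz":0.0,"rx":0.0,"ry":0.0,"rz":0.0}]'; python3 -c "
from h import *
D=(.218,.0339,.0291)
blue({n:optics.grab_frame(n)[...,::-1].copy() for n in('scene','top')},(-.3136,.09,-.838),D); go(-.17,.22,.012,.42)"
```

```text
time: 12.9
tool_pos: [0.3613, 0.1073, 0.0139]
tool_rot: [-0.0, -0.41, 0.912, -0.0]
contact_force: [-0.7, 0.1, 0.8]
gripper_width: -0.001
grasp_force: 0.0
time: 13.2
tool_pos: [0.3717, 0.0993, 0.0141]
tool_rot: [-0.0, -0.411, 0.912, -0.0]
contact_force: [-0.4, 0.6, 0.3]
gripper_width: 0.004
grasp_force: 0.0
time: 13.6
tool_pos: [0.3508, 0.2244, 0.0139]
tool_rot: [0.0, -0.411, 0.912, -0.0]
contact_force: [1.8, -0.9, 1.0]
gripper_width: 0.0
grasp_force: 0.0
blue bay [-0.3102  0.0892 -0.8539] res 205 [740, 836]
t 13.7 bay [-0.2972  0.2852] z 0.0145 ->d [-0.0497 -0.1717  0.0031] mm 143 r [0.0003 0.0009 0.264 ]
```

```bash
python3 -c "
from h import *
go(-.1285,.193,.012,.4248)"
```

```text
t 13.7 bay [-0.2972  0.2852] z 0.0145 ->d [-0.0606 -0.2326  0.0031] mm 192 r [0.0003 0.0009 0.2608]
```

```bash
python3 -m inch '[{"dx":-0.0606,"dy":-0.2326,"dz":0.002,"rx":0.0,"ry":0.0,"rz":0.26},{"dx":-0.0606,"dy":-0.2326,"dz":0.002,"rx":0.0,"ry":0.0,"rz":0.26},{"dx":-0.0606,"dy":-0.2326,"dz":0.002,"rx":0.0,"ry":0.0,"rz":0.26},{"dx":-0.0606,"dy":-0.2326,"dz":0.002,"rx":0.0,"ry":0.0,"rz":0.26},{"dx":-0.0606,"dy":-0.2326,"dz":0.002,"rx":0.0,"ry":0.0,"rz":0.26}]';python3 -m inch '[{"dx":0.0,"dy":0.0,"dz":0.0,"rx":0.0,"ry":0.0,"rz":0.0}]' | head -2;  python3 -c "
from h import *
p=case((-.0668,.0566,.4248)); l=np.array([-np.sin(p[2]),np.cos(p[2])])
go(*(p[:2]+l*.125),.012,p[2]);go(*(p[:2]+l*(.125-.09)),.012,p[2])"
```

```text
time: 14.2
tool_pos: [0.5284, 0.1336, 0.0134]
tool_rot: [0.002, -0.224, 0.974, -0.001]
contact_force: [0.2, 0.6, -0.5]
gripper_width: 0.002
grasp_force: 0.0
time: 14.3
tool_pos: [0.5239, 0.1353, 0.0122]
case bay [-0.0655  0.0556  0.4129] resid px 349 mask [1454, 776]
t 14.4 bay [-0.1314  0.1884] z 0.0119 ->d [-0.0086 -0.0289 -0.0001] mm 24 r [ 0.0005 -0.0012  0.0053]
t 14.4 bay [-0.1314  0.1884] z 0.0119 ->d [-0.0077 -0.1414 -0.0002] mm 113 r [ 0.0005 -0.0012  0.0053]
```

```bash
python3 -m inch '[{"dx":-0.008,"dy":-0.02,"dz":0.0,"rx":0.0,"ry":0.0,"rz":0.0},{"dx":-0.008,"dy":-0.035,"dz":0.0,"rx":0.0,"ry":0.0,"rz":0.0},{"dx":-0.008,"dy":-0.048,"dz":0.0,"rx":0.0,"ry":0.0,"rz":0.0},{"dx":-0.008,"dy":-0.061,"dz":0.0,"rx":0.0,"ry":0.0,"rz":0.0},{"dx":-0.008,"dy":-0.074,"dz":0.0,"rx":0.0,"ry":0.0,"rz":0.0}]';  python3 -c "
from h import *
p=case((-.05,.02,.42)); l=np.array([-np.sin(p[2]),np.cos(p[2])])
go(*(p[:2]+l*.125),.012,p[2])"
```

```text
time: 14.9
tool_pos: [0.5561, 0.0847, 0.0128]
tool_rot: [0.0, -0.226, 0.974, 0.0]
contact_force: [-1.4, 2.4, 1.3]
gripper_width: 0.001
grasp_force: 1.1
case bay [-0.0503  0.0188  0.4222] resid px 592 mask [1481, 747]
t 15.0 bay [-0.0991  0.135 ] z 0.0128 ->d [ 0.0039 -0.0012  0.001 ] mm 3 r [-0.0007  0.0004 -0.0024]
```

```bash
python3 -m inch '[{"dx":0.002,"dy":-0.012,"dz":0.0,"rx":0.0,"ry":0.0,"rz":0.0},{"dx":0.002,"dy":-0.024,"dz":0.0,"rx":0.0,"ry":0.0,"rz":0.0},{"dx":0.002,"dy":-0.036,"dz":0.0,"rx":0.0,"ry":0.0,"rz":0.0},{"dx":0.002,"dy":-0.048,"dz":0.0,"rx":0.0,"ry":0.0,"rz":0.0},{"dx":0.002,"dy":-0.05,"dz":0.0,"rx":0.0,"ry":0.0,"rz":0.0}]'; python3 -m inch '[{"dx":0.0,"dy":0.04,"dz":0.0,"rx":0.0,"ry":0.0,"rz":0.0},{"dx":0.05,"dy":0.06,"dz":0.0,"rx":0.0,"ry":0.0,"rz":0.0},{"dx":0.07,"dy":0.06,"dz":0.0,"rx":0.0,"ry":0.0,"rz":0.0},{"dx":0.07,"dy":0.06,"dz":0.0,"rx":0.0,"ry":0.0,"rz":0.0}]'; python3 -c "
from h import *
p=case((-.035,-.016,.42)); n=np.array([np.cos(p[2]),np.sin(p[2])]);l=np.array([-n[1],n[0]])
go(*(p[:2]+l*.085-.05*n),.012,.2)
for k in(.11,-.11):
  for w in(.018,-.018): print(k,w,(p[:2]+k*l+w*n).round(4))"
```

```text
time: 15.5
tool_pos: [0.5726, 0.0476, 0.0126]
tool_rot: [0.0, -0.225, 0.974, -0.0]
contact_force: [-0.2, 2.1, 1.4]
gripper_width: 0.002
grasp_force: 1.0
time: 15.9
tool_pos: [0.4982, 0.0669, 0.0115]
tool_rot: [-0.001, -0.226, 0.974, -0.0]
contact_force: [0.6, 0.0, -0.1]
gripper_width: -0.002
grasp_force: 0.0
case bay [-0.0348 -0.0173  0.423 ] resid px 482 mask [1586, 965]
t 16.0 bay [-0.155   0.1201] z 0.013 ->d [-0.0044 -0.1121  0.0013] mm 90 r [-0.0005  0.001   0.1464]
0.11 0.018 [-0.0635  0.0904]
0.11 -0.018 [-0.0963  0.0756]
-0.11 0.018 [ 0.0268 -0.1102]
-0.11 -0.018 [-0.006 -0.125]
```

```bash
python3 -c "
from h import *
go(-.115,.033,.012,.2)"; python3 -m inch '[{"dx":0.02,"dy":-0.05,"dz":0.0,"rx":0.0,"ry":0.0,"rz":0.08},{"dx":0.01,"dy":-0.09,"dz":0.0,"rx":0.0,"ry":0.0,"rz":0.146},{"dx":0.01,"dy":-0.105,"dz":0.0,"rx":0.0,"ry":0.0,"rz":0.146},{"dx":0.0,"dy":-0.115,"dz":0.0,"rx":0.0,"ry":0.0,"rz":0.146},{"dx":0.0,"dy":-0.115,"dz":0.0,"rx":0.0,"ry":0.0,"rz":0.146}]';python3 -c "
from h import *
go(-.115,.033,.012,.2);go(-.037,.038,.012,.2)"
```

```text
t 16.0 bay [-0.155   0.1201] z 0.013 ->d [-0.0012 -0.1198  0.0013] mm 96 r [-0.0005  0.001   0.1464]
time: 16.5
tool_pos: [0.5428, -0.0156, 0.013]
tool_rot: [0.001, -0.118, 0.993, -0.0]
contact_force: [-0.4, -0.2, 0.1]
gripper_width: -0.0
grasp_force: 0.0
t 16.5 bay [-0.1165  0.0362] z 0.013 ->d [-0.0011 -0.0043  0.0012] mm 4 r [-0.0001  0.0009  0.001 ]
t 16.5 bay [-0.1165  0.0362] z 0.013 ->d [-0.0978 -0.0176  0.0013] mm 80 r [-0.0001  0.0009  0.001 ]
```

```bash
python3 -m inch '[{"dx":-0.018,"dy":-0.003,"dz":0.0,"rx":0.0,"ry":0.0,"rz":0.0},{"dx":-0.03,"dy":-0.005,"dz":0.0,"rx":0.0,"ry":0.0,"rz":0.0},{"dx":-0.042,"dy":-0.007,"dz":0.0,"rx":0.0,"ry":0.0,"rz":0.0},{"dx":-0.054,"dy":-0.009,"dz":0.0,"rx":0.0,"ry":0.0,"rz":0.0},{"dx":-0.066,"dy":-0.011,"dz":0.0,"rx":0.0,"ry":0.0,"rz":0.0}]';python3 -c "
from h import *
p=case((-.025,-.017,.25)); n=np.array([np.cos(p[2]),np.sin(p[2])]);l=np.array([-n[1],n[0]])
go(-.037,.045,.012,0)
print('post gap',(-(np.array([-.0467,-.0866])-p[:2])@n-.018-.013).round(4))
for k in(.11,-.11):
  for w in(.018,-.018): print(k,w,(p[:2]+k*l+w*n).round(4))"
```

```text
time: 17.0
tool_pos: [0.5948, -0.0111, 0.0123]
tool_rot: [-0.0, -0.119, 0.993, 0.0]
contact_force: [-0.4, 0.6, 1.1]
gripper_width: -0.003
grasp_force: 0.4
case bay [-0.0187 -0.0196  0.2646] resid px 1015 mask [1540, 440]
t 17.1 bay [-0.0632  0.0384] z 0.0129 ->d [-0.0338  0.0016  0.0012] mm 27 r [-0.0003  0.001   0.1343]
post gap 0.0136
0.11 0.018 [-0.0301  0.0912]
0.11 -0.018 [-0.0648  0.0818]
-0.11 0.018 [ 0.0275 -0.1211]
-0.11 -0.018 [-0.0073 -0.1305]
```

```bash
python3 -m inch '[{"dx":-0.01,"dy":0.0,"dz":0.0,"rx":0.0,"ry":0.0,"rz":0.04},{"dx":-0.02,"dy":0.0,"dz":0.0,"rx":0.0,"ry":0.0,"rz":0.09},{"dx":-0.03,"dy":0.001,"dz":0.0,"rx":0.0,"ry":0.0,"rz":0.134},{"dx":-0.038,"dy":0.002,"dz":0.0,"rx":0.0,"ry":0.0,"rz":0.134}]';python3 -c "
from h import *
p=case((-.01,-.019,.1)); n=np.array([np.cos(p[2]),np.sin(p[2])]);l=np.array([-n[1],n[0]])
go(-.037,.045,.012,0)
print('post gap',(-(np.array([-.0467,-.0866])-p[:2])@n-.018-.013).round(4))
for k in(.11,-.11):
  for w in(.018,-.018): print(k,w,(p[:2]+k*l+w*n).round(4))"
```

```text
time: 17.5
tool_pos: [0.6237, -0.0029, 0.0124]
tool_rot: [-0.0, -0.018, 1.0, -0.0]
contact_force: [-0.9, -0.7, -0.1]
gripper_width: -0.002
grasp_force: 0.3
case bay [-0.0002 -0.0208  0.0457] resid px 987 mask [1650, 474]
t 17.6 bay [-0.0346  0.046 ] z 0.0127 ->d [ 0.003  -0.0013  0.0009] mm 3 r [-0.0001  0.0005  0.0011]
post gap 0.0185
0.11 0.018 [0.0128 0.0899]
0.11 -0.018 [-0.0232  0.0883]
-0.11 0.018 [ 0.0228 -0.1299]
-0.11 -0.018 [-0.0131 -0.1315]
```

```bash
python3 -m inch '[{"dx":0.025,"dy":0.0,"dz":0.0,"rx":0.0,"ry":0.0,"rz":0.0},{"dx":0.03,"dy":-0.05,"dz":0.0,"rx":0.0,"ry":0.0,"rz":0.0},{"dx":0.03,"dy":-0.08,"dz":0.0,"rx":0.0,"ry":0.0,"rz":0.0},{"dx":0.03,"dy":-0.08,"dz":0.0,"rx":0.0,"ry":0.0,"rz":0.0}]';python3 -c "
from h import *
p=case((-.00,-.02,.04)); 
go(-.013,-.02,.012,0)"
```

```text
time: 18.0
tool_pos: [0.602, -0.0703, 0.013]
tool_rot: [0.0, -0.017, 1.0, -0.0]
contact_force: [-0.5, 0.3, 0.4]
gripper_width: -0.002
grasp_force: 0.0
case bay [-0.     -0.0199  0.0438] resid px 1133 mask [1664, 384]
t 18.1 bay [-0.0594 -0.0184] z 0.0127 ->d [-0.058  -0.002   0.0009] mm 46 r [ 0.0002  0.0001 -0.0004]
```

```bash
python3 -m inch '[{"dx":-0.02,"dy":0.0,"dz":0.0,"rx":0.0,"ry":0.0,"rz":0.0},{"dx":-0.032,"dy":0.0,"dz":0.0,"rx":0.0,"ry":0.0,"rz":0.0},{"dx":-0.04,"dy":0.0,"dz":0.0,"rx":0.0,"ry":0.0,"rz":0.0},{"dx":-0.048,"dy":0.0,"dz":0.0,"rx":0.0,"ry":0.0,"rz":0.0},{"dx":-0.054,"dy":0.0,"dz":0.0,"rx":0.0,"ry":0.0,"rz":0.0}]';python3 -m inch '[{"dx":-0.003,"dy":0.0,"dz":0.0,"rx":0.0,"ry":0.0,"rz":0.0},{"dx":-0.006,"dy":0.0,"dz":0.0,"rx":0.0,"ry":0.0,"rz":0.0}]'; python3 -c "
from h import *
p=case((.015,-.02,.0)); 
go(-.013,-.02,.012,0)"
```

```text
time: 18.6
tool_pos: [0.6452, -0.0657, 0.0123]
tool_rot: [-0.0, -0.018, 1.0, 0.0]
contact_force: [-2.3, 0.8, 2.8]
gripper_width: 0.003
grasp_force: 1.3
time: 18.8
tool_pos: [0.6496, -0.0657, 0.0123]
tool_rot: [-0.001, -0.018, 1.0, 0.0]
contact_force: [-1.9, 1.0, 0.7]
gripper_width: -0.004
grasp_force: 2.4
case bay [ 0.0155 -0.0208 -0.0023] resid px 1162 mask [1278, 292]
t 18.9 bay [-0.0116 -0.0178] z 0.0123 ->d [ 0.0017 -0.0028  0.0003] mm 3 r [ 0.0004 -0.0008 -0.    ]
```

```bash
for i in 1; do python3 -m inch '[{"dx":-0.003,"dy":0.0,"dz":0.0,"rx":0.0,"ry":0.0,"rz":0.0},{"dx":-0.005,"dy":0.0,"dz":0.0,"rx":0.0,"ry":0.0,"rz":0.0}]' | grep -E 'tool_pos|contact'; python3 -m inch '[{"dx":-0.003,"dy":0.0,"dz":0.0,"rx":0.0,"ry":0.0,"rz":0.0},{"dx":-0.003,"dy":0.0,"dz":0.0,"rx":0.0,"ry":0.0,"rz":0.0}]'| grep -E 'tool_pos|contact'; done
```

```text
tool_pos: [0.6496, -0.0657, 0.0123]
contact_force: [-20.8, -0.5, 14.5]
tool_pos: [0.6495, -0.0657, 0.0123]
contact_force: [-26.7, 0.3, 20.4]
```

It's firmly against the wall at 27 N. I'll back off and check.

```bash
python3 -m inch '[{"dx":0.03,"dy":0.0,"dz":0.0,"rx":0.0,"ry":0.0,"rz":0.0},{"dx":0.07,"dy":0.0,"dz":-0.02,"rx":0.0,"ry":0.0,"rz":0.0},{"dx":0.12,"dy":0.0,"dz":-0.06,"rx":0.0,"ry":0.0,"rz":0.0},{"dx":0.15,"dy":0.0,"dz":-0.12,"rx":0.0,"ry":0.0,"rz":0.0},{"dx":0.15,"dy":0.0,"dz":-0.12,"rx":0.0,"ry":0.0,"rz":0.0}]' | grep -E 'tool_pos|contact'; python3 - <<'E'
from h import *
case((.018,-.02,0))
t=optics.grab_frame('top'); s=optics.grab_frame('scene')
v=np.vstack([cv2.resize(t[140:215,260:430],None,fx=3.6,fy=3.6,interpolation=2),cv2.resize(s[185:265,205:375],None,fx=3.6,fy=3.6,interpolation=2)])
cv2.imwrite('pics/v2.png',v[...,::-1])
E
```

```text
tool_pos: [0.5384, -0.0712, 0.1149]
contact_force: [0.5, 0.0, 1.0]
case bay [ 0.0171 -0.0204  0.0036] resid px 774 mask [1301, 1046]
```

View pics/v2.png

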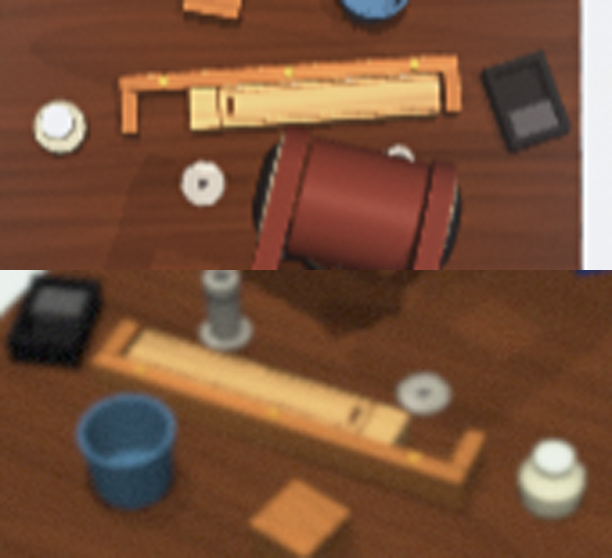

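The case lies along the back wall, at top crop (190-440, 75-130), parallel to it and behind the post. One last check that the bystanders and the blue bar are where they began, then I hand in.

```bash
python3 - <<'E'
from h import *
w={n:optics.grab_frame(n)[...,::-1].copy() for n in('scene','top')}
blue(w,(-.312,.09,-.84),(.218,.0339,.0291))
o=cv2.imread('pics/scene0.png').astype(int); d=np.abs(w['scene'].astype(int)-o).max(2)
for k,(u,v) in dict(bottle=(475,210),pot=(359,243),cup=(240,235),seal=(288,255),ink=(220,199),pw=(202,157),rest=(256,129),post=(267,195)).items():
    print(k,(d[v-14:v+15,u-14:u+15]>45).sum(),end='; ')
E
```

```text
blue bay [-0.3083  0.0928 -0.8783] res 551 [740, 407]
bottle 0; pot 0; cup 0; seal 0; ink 0; pw 0; rest 0; post 78;
```

```bash
python3 -c "
from plant import ticket
print(ticket.job_done())"
```

```text
the job is handed in; nothing more can be done
None
```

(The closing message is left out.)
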